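Stand the meter up on its fold-out stand

ROBOT

A 6-joint arm with a two-finger parallel gripper is mounted at the origin on the work surface. World frame = base frame: x ahead of the robot, y to its left, z up, the work surface at z = 0. Lengths are in m, angles in degrees, forces in N, time in s.
With the tool pointing down it reaches from about 0.35 to 0.95 m from the base axis. Payload 17.4 kg.
Tool frame: the origin (TCP) lies at the very end of the fingers, on their centre line; the grasp point (between the pads) lies 19 mm behind it; z points along the fingers, y is the line along which they close (so a half turn about z gives the same grasp; the last joint's range is limited). The gripper opens to 93 mm and grips with 3 to 60 N. Pads are 15 mm wide; open, the fingers measure 128 mm over their backs; the gripper's body (75 mm by 188 mm) begins 65 mm behind the grasp point.
Start: joints at [-75.218, 6.646, 82.598, -0, 90.757, -2.166], TCP at [0.197, -0.646, 0.219] pointing down, gripper open.
Joint ranges: [-162.19, 162.19], [-47.58, 125.68], [4.15, 143.07], [-65.23, 245.23], [0.69, 171.88], [-170.13, 170.13]. Speed limits (degrees/s): [108.29, 108.29, 127.2, 180, 180, 180].

INTERFACE

Orientations are given as a 3x3 rotation matrix whose columns are the frame's x, y, z axes.
In Python, from rig import robot, viewer, models gives the robot as it stands.
- The arm moves only by the tool apply_moves, never from a script. Its argument "rows" is a list that holds one entry, the list of rows, each a list of 7 numbers: the turn, a rotation vector about the tool's x, y, z in units of 5 degrees (1.0 is 5 degrees), then the shift along the tool's x, y, z in m, then the finger opening in m, from 0 to 0.093. A call has 1 to 5 rows; each row is the pose to reach, as a shift and turn from the pose commanded when the call began, along the tool's axes at that moment; what a row does not reach only later rows make up. A row lasts 1/10 s, in which the tool goes at most 50 mm and 8.59 degrees, less where a joint would pass 70% of its speed; a pose out of reach is approached as far as the arm can. A call with a gripper value outside its range is refused whole. The fingers move at their own pace and stop on an object; "newtons" is the grip in N (left out, the last holds). Time passes only in rows, so rows that repeat a pose let the fingers close. It gives the time, the measured TCP pose, the force, the opening and the grip force at its end, in the units of the state.
- robot.state(): the state, without advancing time (a new reading comes with each control period).
- viewer.camera(name): name is "side" or "top"; returns a dict with "image" (384x512x3 uint8, red, green, blue), "depth" (384x512 float32, m along the optical axis (not along the pixel's ray), 0 where there is no reading), "vertical_fov" (degrees; the focal length in pixels is half the picture's height over the tangent of half this angle, whatever the lens; pixels are square), "cx", "cy" (the principal point, pixels), "eye" and "rotation" of the camera in the world. Camera axes: x right, y down, z forward; pixel columns grow to the right and rows downward; lengths in m; the calibration is good to about 2 mm. A picture is of the moment at which its call begins.
- robot.finish_job(): hands the job in; it is judged then, once.
Trained networks look in the newest picture that a camera, given by its name, has taken for a name from the list of things; names that differ only in an ending like _2 or _b are one class to them, and where a whole thing is asked for, a point or a joint stands for the part that bears it (a point fixed in the world has none). Each returns a list of dicts, best first, with "confidence" (0 to 1); they miss things now and then, are a little off and sometimes report something else, mostly with a low value. They report only what shows in the picture. A call takes as long as a camera call. They do not tell look-alikes from the thing itself.
- models.recognise(name, camera): "point" ([x, y, z] in m, in world coordinates, good to about 4 mm: the middle of the surface that is visible of it).
- models.regions_of(name, camera): "mask" (384x512 bool, what is visible of it).
- models.spot_point(name, camera): "point" ([x, y, z] in m, in world coordinates, good to about 4 mm: a listed point, or the origin of a listed thing).
The state is a dict: "t": time; "joint_pos": joint angles; "joint_vel": joint speeds; "tau": joint torques, N m; "eef_pos": TCP position; "eef_rot": TCP orientation; "force": force on the tool from outside, world axes, zero at the start; "moment": the same for the moment, N m; "gripper_width": finger opening in m; "gripper_force": force on a finger pad.
Only numpy, scipy, OpenCV 4.12 (cv2) and the standard library are available. Lean on these libraries where they do the work, as an engineer would, in place of code of your own. Each camera call takes 0.05 s, during which the arm holds its last target. There are 200 camera calls.

TASK

The handheld meter lies on its face on the desk with its stand folded against its back. While it is still lying there, fold the stand out all the way by its round pull; then raise the meter by its top end and stand it on the desk, leaning back on the stand. Handle it gently, without dropping it or letting it fall over, and leave everything else on the desk where it is.

Things in the scene. Friction and masses are not known exactly. Their poses are not given: they have to be found in the camera images.
- meter: slate-blue handheld electrical meter, 150 long, 60 wide, 36 mm thick, about 0.45 kg, loose; starts flat on its face. Origin: centre of its face (the underside at the start). x along its length to its top end (lower end x = -75, top end x = +75 mm), y across, z from face to back (up at the start). Standing, it leans back about 27 degrees on the back edge of its lower end and the stand's foot.
- meter_grip (a point): midpoint between two round black studs, one on each long side, 18 mm in diameter, proud by 3 mm: 66 mm wide over both. At x = 45, y = 0, z = 20 mm of the meter; axes as the meter's. Held here lightly (8 N) the meter turns between the fingers and hangs plumb, top end up; held firmly (35 N) it turns with the tool
- meter_bottom (a point): middle of the back edge of the meter's lower end (x = -75, z = 36 mm of the meter), the edge on which the meter rests when it leans back on its stand
- stand (a joint): angle of the stand, rad: 0 folded flat on the back, 0.88 (50 degrees) fully out at its stop. It turns about the meter's y axis, its free end rising from the back. Friction of about 0.03 N m holds it wherever it is left
- stand_hinge (a point): the stand's hinge line, across the middle of the back at x = 15, z = 39.5 mm of the meter
- stand_pull (a point): centre of the stand's round pull: a grey barrel 30 mm long across the meter (y), 16 mm in diameter, on the outer side of the stand, 72 mm from the hinge towards the free end and 10.5 mm out from the stand's mid plane (folded: x = -57, z = 50 mm of the meter). Pinch it by its two flat ends; it can turn between the fingers as the stand swings
- stand_foot (a point): middle of the free end (foot) of the stand, a black bar 22 mm wide and 5.5 mm thick, 86 mm from the hinge; folded, it points to the meter's lower end
- tray: bystander: open slate-blue battery tray full of cells, 130 x 90 x 30 mm, loose, beside the meter; origin at the centre of its underside
- mouse: bystander: black computer mouse, 112 x 60 x 36 mm, loose, beside the meter on the other side from the tray; origin at the centre of its underside
- pen: bystander: grey pen, 140 mm long, 11 mm thick, lying across beyond the meter's top end; origin at the middle of its underside
- mug: bystander: white mug, 82 mm wide, 95 mm high, to the left; origin at the centre of its underside
- cover: bystander: flat slate-blue tray cover, 136 x 96 x 7 mm, to the right; origin at the centre of its underside
- screwdriver: bystander: screwdriver lying to the right; origin under its middle
Mind the look-alikes: they are no part of the job. What is shaped like the meter but green or yellow is not meant.

How it is judged (in metres and radians):
On the way:
1. the stand is folded out (0.80 rad or more) while the meter still lies on its face (tipped less than 0.25 rad) (value of joint stand above 0.8 rad and angle between meter's own z axis and vertical below 0.25 rad), for 0.2 s.
At the end, for the whole second after the job is handed in: the stand is out (0.80 rad or more) and the meter stands still on the desk, top end up, leaning back 15 to 39 degrees, with the back edge of its lower end (within 8 mm) and the stand's foot (within 10 mm) down on the desk (value of joint stand above 0.8 rad and angle between meter's own x axis and vertical below 0.68 rad and angle between meter's own z axis and vertical between 1.83 and 2.25 rad and height (world z) of meter_bottom below 0.008 m and height (world z) of stand_foot below 0.01 m and linear speed of meter below 0.02 m/s and angular speed of meter below 0.1 rad/s); the robot touches nothing.
It fails at once if the meter is dropped or falls over (faster than 0.9 m/s) (linear speed of meter above 0.9 m/s).
It fails at once if a bystander (tray, mouse, pen, mug, cover, screwdriver) is moved more than 30 mm (distance of any of tray, mouse, pen, mug, cover, screwdriver from where it was at the start of the episode above 0.03 m).
It also fails if it takes over 67 s, if anything falls off the work surface, if the arm or the gripper's body presses on something with over 40 N, if the wrist force passes 120 N, or if a joint passes its speed limit or range.

## Working session

There is one attempt and no reset: what is moved stays moved. The work goes in short steps, Python scripts to look and compute and a tool call to move; the robot and the scene stay as the last step left them, time stands still between calls to the robot, and variables do not carry over. Pictures are saved under pics/ and viewed, at most 10 in all, crops included, and the job is handed in when it is done.

Besides the shell and the picture viewer there is one more tool, called after "Call:" as name(argument=value, ...) on one line, values as JSON. apply_moves: Moves the arm, as the interface text tells. Its arguments: {"type":"object","properties":{"rows":{"type":"array","items":{"type":"array","items":{"type":"array","items":{"type":"number"}}}},"newtons":{"type":"number"}},"required":["rows"]}

```bash
mkdir -p pics; ls
python3 - <<'E'
from rig import robot, viewer, models
import numpy as np, cv2
for c in ("top","side"):
    d=viewer.camera(c); cv2.imwrite(f"pics/{c}0.png",d["image"][:,:,::-1])
    print(c,d["eye"],np.round(d["rotation"],3).tolist(),d["vertical_fov"])
    for n in ("meter","meter_grip","stand_pull","stand_hinge","stand_foot","meter_bottom","tray","mouse","pen"):
        print(n,[(np.round(r["point"],3).tolist(),round(r["confidence"],2)) for r in models.spot_point(n,c)[:3]])
s=robot.state(); print(s["t"],s["eef_pos"],np.round(s["eef_rot"],3).tolist(),s["gripper_width"])
E
```

```text
pics
top [0.27938375 0.04551279 1.70900519] [[-0.009, -0.985, 0.174], [-1.0, 0.009, -0.003], [0.002, -0.174, -0.985]] 42.399318522177495
meter [([0.358, -0.175, 0.001], 0.94), ([0.709, -0.293, 0.001], 0.88), ([0.36, 0.12, 0.001], 0.86)]
meter_grip [([0.668, -0.262, 0.019], 0.88), ([0.316, -0.159, 0.023], 0.76), ([0.604, -0.058, 0.021], 0.67)]
stand_pull [([0.418, -0.196, 0.053], 0.77), ([0.308, 0.09, 0.054], 0.67), ([0.507, -0.045, 0.056], 0.66)]
stand_hinge [([0.345, -0.172, 0.038], 0.97), ([0.575, -0.054, 0.042], 0.92), ([0.693, -0.283, 0.036], 0.86)]
stand_foot [([0.772, 0.287, 0.038], 0.75), ([0.754, -0.345, 0.045], 0.64), ([0.43, -0.205, 0.039], 0.56)]
meter_bottom [([0.486, -0.053, 0.038], 0.96), ([0.757, -0.341, 0.037], 0.9), ([0.293, 0.077, 0.036], 0.84)]
tray [([0.562, 0.108, -0.002], 0.59)]
mouse [([0.543, -0.211, -0.0], 0.87), ([0.493, -0.05, 0.05], 0.52)]
pen [([0.607, -0.058, 0.021], 0.7), ([0.374, -0.457, -0.002], 0.67), ([0.671, -0.045, -0.001], 0.5)]
side [0.45371831 0.73689107 0.91249345] [[-0.994, -0.086, 0.074], [-0.114, 0.764, -0.635], [-0.002, -0.639, -0.769]] 54
[... 216 characters left out ...]
0.63)]
stand_pull [([0.503, -0.051, 0.054], 0.71), ([0.745, -0.331, 0.05], 0.61), ([0.306, 0.091, 0.05], 0.6)]
stand_hinge [([0.348, -0.172, 0.039], 0.97), ([0.692, -0.279, 0.039], 0.81), ([0.572, -0.051, 0.04], 0.79)]
stand_foot [([0.772, 0.28, 0.042], 0.88), ([0.296, 0.085, 0.04], 0.83), ([0.488, -0.051, 0.046], 0.77)]
meter_bottom [([0.774, 0.29, 0.038], 0.84), ([0.427, -0.206, 0.04], 0.8), ([0.484, -0.052, 0.035], 0.78)]
tray [([0.569, 0.106, 0.001], 0.71)]
mouse [([0.538, -0.208, -0.002], 0.74)]
pen [([0.488, -0.049, 0.046], 0.42), ([0.673, -0.045, 0.002], 0.41)]
1.0 [ 0.19676101 -0.64569777  0.21866836] [[0.957, 0.291, 0.0], [0.291, -0.957, -0.0], [-0.0, 0.0, -1.0]] 0.09314291917262812
```

View pics/top0.png

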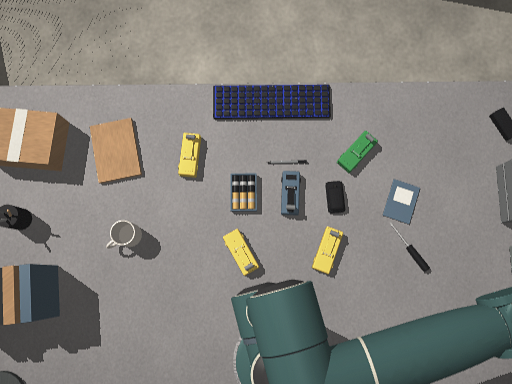

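View pics/side0.png

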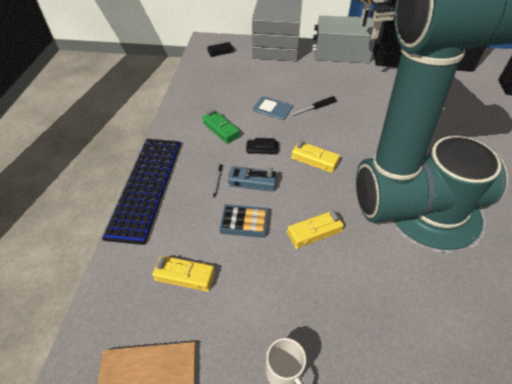

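The slate-blue meter is in the top view at about (290,193), top end pointing up the picture (world +x). The tray is to its left at (243,193), the mouse to its right at (335,197), and the pen lies beyond its top end at (288,162). The yellow and green meters are look-alikes. Next I refine its yaw and position from depth.

```bash
cat > h.py <<'E'
from rig import robot, viewer, models
import numpy as np, cv2
def cloud(c, d=None):
    d=d or viewer.camera(c); z=d["depth"]; h,w=z.shape
    f=h/2/np.tan(np.radians(d["vertical_fov"]/2))
    u,v=np.meshgrid(np.arange(w),np.arange(h))
    p=np.stack([(u-d["cx"])/f*z,(v-d["cy"])/f*z,z],-1)@np.array(d["rotation"]).T+np.array(d["eye"])
    p[z==0]=np.nan
    return d,p
def near(name,c,q=(0.555,-0.055),r=0.12):
    return [(np.round(x["point"],4).tolist(),round(x["confidence"],2)) for x in models.spot_point(name,c) if np.hypot(x["point"][0]-q[0],x["point"][1]-q[1])<r]
E
python3 - <<'E'
from h import *
for c in ("top","side"):
    d,p=cloud(c)
    for r in models.regions_of("meter",c):
        m=r["mask"]&np.isfinite(p[...,2]); q=p[m]
        md=np.median(q,0)
        if np.hypot(md[0]-.555,md[1]+.055)<.06:
            t=q[(q[:,2]>.030)&(q[:,2]<.048)]
            print(c,r["confidence"],len(q),len(t),np.round(np.percentile(q[:,2],[5,50,95,99]),3),cv2.minAreaRect((t[:,:2]*1000).astype(np.float32)))
    for n in ("meter","meter_grip","stand_pull","stand_hinge","stand_foot","meter_bottom"): print(n,near(n,c))
E
```

```text
top 0.81 773 598 [0.028 0.038 0.059 0.068] ((559.72705078125, -56.20659637451172), (59.050235748291016, 149.86399841308594), 88.73225402832031)
meter [([0.5592, -0.053, 0.0019], 0.88)]
meter_grip [([0.6042, -0.0586, 0.0212], 0.91), ([0.6688, -0.0441, -0.0037], 0.55)]
stand_pull [([0.5049, -0.0492, 0.0585], 0.46)]
stand_hinge [([0.5727, -0.0577, 0.0394], 0.57)]
stand_foot [([0.4924, -0.0528, 0.0501], 0.76)]
meter_bottom [([0.483, -0.0509, 0.0375], 0.88)]
side 0.89 963 603 [0.007 0.036 0.052 0.065] ((558.1245727539062, -49.57694625854492), (64.50965118408203, 149.95545959472656), 85.45068359375)
meter [([0.5567, -0.0523, -0.0007], 0.74)]
meter_grip [([0.6037, -0.0586, 0.0169], 0.61)]
stand_pull [([0.5043, -0.053, 0.0542], 0.52)]
stand_hinge [([0.572, -0.0518, 0.0376], 0.97)]
stand_foot [([0.4897, -0.0489, 0.0492], 0.65)]
meter_bottom [([0.4807, -0.0493, 0.0333], 0.81)]
```

Call:
apply_moves(rows=[[[0, 0, 0.85, 0.095, -0.095, 0, 0.06], [0, 0, 1.7, 0.19, -0.19, 0, 0.06], [0, 0, 2.5, 0.28, -0.285, 0, 0.06], [0, 0, 3.3, 0.37, -0.385, 0, 0.06], [0, 0, 4.18, 0.466, -0.481, 0, 0.06]]], newtons=10)

```text
t: 2.3
eef_pos: [0.3122, -0.4219, 0.2187]
eef_rot: [[0.997, -0.072, 0.0], [-0.072, -0.997, -0.0], [0.0, 0.0, -1.0]]
force: [1.8, -0.4, 0.4]
gripper_width: 0.0614
gripper_force: 0.0
```

```bash
cat >> h.py <<'E'
def to(x,y,z,psi=-4.0,off=None):
    s=robot.state(); R=np.array(s["eef_rot"]); 
    c,n=np.cos(np.radians(psi)),np.sin(np.radians(psi))
    T=np.array([[c,n,0],[n,-c,0],[0,0,-1]])
    rv=cv2.Rodrigues(R.T@T)[0].ravel()
    print("t",round(s["t"],2),"pos",np.round(s["eef_pos"],4),"turn",np.round(np.degrees(rv)/5,2),"shift",np.round(R.T@(np.array([x,y,z])-s["eef_pos"]),4),"F",np.round(s["force"],1),"w",round(s["gripper_width"],4))
E
python3 -c "
from h import *
to(.503,-.05,.12)"
```

```text
t 2.3 pos [ 0.3122 -0.4219  0.2187] turn [ 0.   -0.   -0.03] shift [ 0.1634 -0.3848  0.0987] F [ 1.8 -0.4  0.4] w 0.0614
```

Call:
apply_moves(rows=[[[0, 0, 0, 0.163, -0.385, 0, 0.06], [0, 0, 0, 0.163, -0.385, 0, 0.06], [0, 0, 0, 0.163, -0.385, 0, 0.06], [0, 0, 0, 0.163, -0.385, 0, 0.06], [0, 0, 0, 0.163, -0.385, 0, 0.06]]])

```text
t: 2.8
eef_pos: [0.4253, -0.1989, 0.219]
eef_rot: [[0.998, -0.069, 0.001], [-0.069, -0.998, -0.0], [0.001, 0.0, -1.0]]
force: [1.1, -0.2, -1.1]
gripper_width: 0.06
gripper_force: 0.0
```

```bash
python3 -c "
from h import *
to(.503,-.05,.12)"
```

```text
t 2.8 pos [ 0.4253 -0.1989  0.219 ] turn [ 0.   -0.01  0.01] shift [ 0.0671 -0.154   0.099 ] F [ 1.1 -0.2 -1.1] w 0.06
```

Call:
apply_moves(rows=[[[0, 0, 0, 0.067, -0.154, 0, 0.06], [0, 0, 0, 0.067, -0.154, 0.03, 0.06], [0, 0, 0, 0.067, -0.154, 0.06, 0.06], [0, 0, 0, 0.067, -0.154, 0.099, 0.06], [0, 0, 0, 0.067, -0.154, 0.099, 0.06]]])

```text
t: 3.3
eef_pos: [0.5013, -0.0497, 0.1156]
eef_rot: [[0.998, -0.066, -0.005], [-0.066, -0.998, 0.001], [-0.005, -0.001, -1.0]]
force: [0.3, 0.1, 0.2]
gripper_width: 0.0601
gripper_force: 0.0
```

Run:
```python
from h import *
to(.503,-.05,.04)
d,p=cloud("side"); im=d["image"][120:240,190:320,::-1]; cv2.imwrite("pics/s1.png",cv2.resize(im,None,fx=5,fy=5,interpolation=2))
for n in ("stand_pull","stand_foot"): print(n,near(n,"side"))
```

```text
t 3.3 pos [ 0.5013 -0.0497  0.1156] turn [-0.01  0.06  0.04] shift [0.0021 0.0003 0.0756] F [0.3 0.1 0.2] w 0.0601
stand_pull [([0.5034, -0.053, 0.053], 0.55)]
stand_foot [([0.4887, -0.0499, 0.0483], 0.71), ([0.5033, -0.0516, 0.0531], 0.68)]
```

View pics/s1.png

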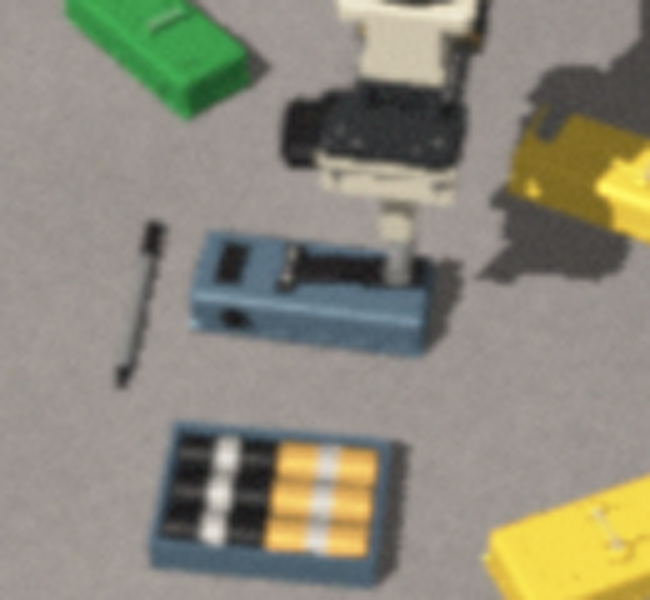

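The side crop shows the fingers over the grey pull at the meter's lower end, about (400,265) in the crop. I'll descend and pinch.

Call:
apply_moves(rows=[[[0, 0, 0, 0.001, 0.001, 0.03, 0.06], [0, 0, 0, 0.001, 0.001, 0.06, 0.06], [0, 0, 0, 0.001, 0.001, 0.074, 0.06], [0, 0, 0, 0.001, 0.001, 0.074, 0.06], [0, 0, 0, 0.001, 0.001, 0.074, 0.06]]])

```text
t: 3.95
eef_pos: [0.5041, -0.0536, 0.0476]
eef_rot: [[0.998, -0.07, 0.002], [-0.07, -0.998, -0.0], [0.002, 0.0, -1.0]]
force: [0.2, 0.7, -0.0]
gripper_width: 0.0599
gripper_force: 0.0
```

```bash
python3 -c "
from h import *
to(.503,-.051,.041)"
```

```text
t 3.95 pos [ 0.5041 -0.0536  0.0476] turn [ 0.   -0.02  0.  ] shift [-0.0013 -0.0025  0.0066] F [ 0.2  0.7 -0. ] w 0.0599
```

Call:
apply_moves(rows=[[[0, 0, 0, -0.001, -0.002, 0.005, 0.06], [0, 0, 0, -0.001, -0.002, 0.005, 0.045], [0, 0, 0, -0.001, -0.002, 0.005, 0.03], [0, 0, 0, -0.001, -0.002, 0.005, 0.02], [0, 0, 0, -0.001, -0.002, 0.005, 0.02]]], newtons=10)

```text
t: 4.45
eef_pos: [0.5026, -0.0508, 0.0409]
eef_rot: [[0.998, -0.069, 0.0], [-0.069, -0.998, -0.0], [0.0, 0.0, -1.0]]
force: [0.3, 1.4, 0.1]
gripper_width: 0.0326
gripper_force: 0.0
```

Call:
apply_moves(rows=[[[0, 0, 0, 0, 0, 0, 0.02], [0, 0, 0, 0, 0, 0, 0.02], [0, 0, 0, 0, 0, 0, 0.02]]])

```text
t: 4.75
eef_pos: [0.5025, -0.0508, 0.0407]
eef_rot: [[0.998, -0.069, 0.0], [-0.069, -0.998, 0.0], [0.0, -0.0, -1.0]]
force: [0.8, -0.5, 0.9]
gripper_width: 0.0297
gripper_force: 10.0
```

Call:
apply_moves(rows=[[[0, 0, 0, 0.0012, 0, -0.0062, 0.02], [0, 0, 0, 0.0029, 0, -0.0123, 0.02], [0, 0, 0, 0.0052, 0, -0.0183, 0.02], [0, 0, 0, 0.0079, 0, -0.024, 0.02], [0, 0, 0, 0.0112, 0, -0.0294, 0.02]]])

```text
t: 5.25
eef_pos: [0.5139, -0.0516, 0.0706]
eef_rot: [[0.998, -0.069, 0.0], [-0.069, -0.998, -0.0], [0.0, 0.0, -1.0]]
force: [1.2, -0.0, -3.0]
gripper_width: 0.0301
gripper_force: 10.0
```

Call:
apply_moves(rows=[[[0, 0, 0, 0.0037, 0, -0.0052, 0.02], [0, 0, 0, 0.008, 0, -0.01, 0.02], [0, 0, 0, 0.0124, 0, -0.0144, 0.02], [0, 0, 0, 0.0172, 0, -0.0184, 0.02], [0, 0, 0, 0.022, 0, -0.0216, 0.02]]])

```text
t: 5.75
eef_pos: [0.5359, -0.0531, 0.0918]
eef_rot: [[0.998, -0.069, -0.0], [-0.069, -0.998, 0.0], [-0.0, 0.0, -1.0]]
force: [0.2, 0.8, -4.6]
gripper_width: 0.0299
gripper_force: 10.0
```

Call:
apply_moves(rows=[[[0, 0, 0, 0.0005, 0, -0.0005, 0.02], [0, 0, 0, 0.001, 0, -0.0008, 0.02], [0, 0, 0, 0.001, 0, -0.0008, 0.02]]])

```text
t: 6.05
eef_pos: [0.5364, -0.0531, 0.0922]
eef_rot: [[0.998, -0.069, -0.0], [-0.069, -0.998, 0.0], [-0.0, -0.0, -1.0]]
force: [-1.2, 0.6, -4.5]
gripper_width: 0.0301
gripper_force: 10.0
```

Run:
```python
from h import *
to(.536,-.053,.16)
d,p=cloud("side"); im=d["image"][120:240,190:320,::-1]; cv2.imwrite("pics/s2.png",cv2.resize(im,None,fx=5,fy=5,interpolation=2))
for n in ("stand_pull","stand_foot","stand_hinge","meter","meter_grip"): print(n,near(n,"side"))
```

```text
t 6.05 pos [ 0.5364 -0.0531  0.0922] turn [-0.    0.01  0.01] shift [-0.0004 -0.0001 -0.0678] F [-1.2  0.6 -4.5] w 0.0301
stand_pull [([0.5396, -0.053, 0.1014], 0.51)]
stand_foot []
stand_hinge [([0.5701, -0.0539, 0.0418], 0.69)]
meter [([0.5563, -0.0552, 0.0029], 0.6)]
meter_grip [([0.6058, -0.0623, 0.0248], 0.76)]
```

View pics/s2.png

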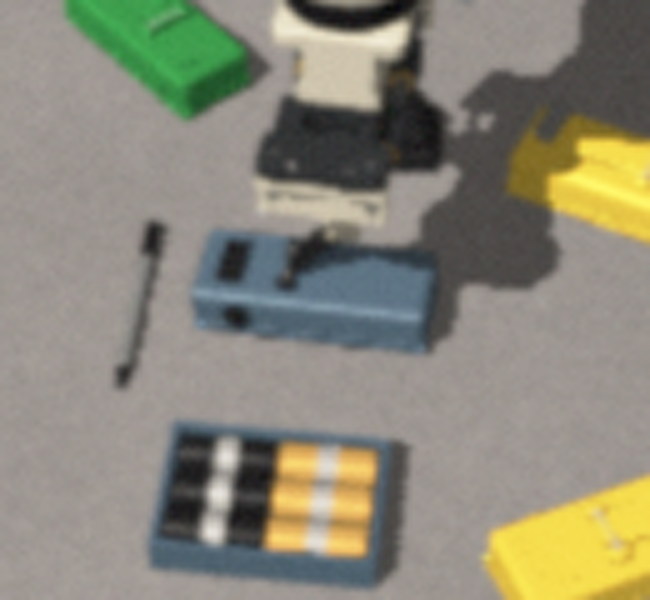

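The stand is up, with the hinge at (285,275) and the pull at (345,232) in the crop. The gripper is carrying about 4.5 N of the meter's weight, so I ease down before letting go.

Call:
apply_moves(rows=[[[0, 0, 0, 0, 0, 0.0005, 0.02], [0, 0, 0, 0, 0, 0.001, 0.02], [0, 0, 0, 0, 0, 0.0015, 0.02], [0, 0, 0, 0, 0, 0.0015, 0.02]]])

```text
t: 6.75
eef_pos: [0.5366, -0.0532, 0.0912]
eef_rot: [[0.998, -0.069, 0.0], [-0.069, -0.998, -0.0], [0.0, 0.0, -1.0]]
force: [-3.8, -0.1, 0.6]
gripper_width: 0.0297
gripper_force: 10.0
```

Call:
apply_moves(rows=[[[0, 0, 0, 0, 0, 0, 0.06], [0, 0, 0, 0, 0, 0, 0.06], [0, 0, 0, 0, 0, 0, 0.06], [0, 0, 0, 0, 0, -0.02, 0.06], [0, 0, 0, 0, 0, -0.07, 0.06]]])

```text
t: 7.25
eef_pos: [0.5349, -0.0529, 0.1578]
eef_rot: [[0.998, -0.069, -0.007], [-0.069, -0.998, 0.001], [-0.007, -0.001, -1.0]]
force: [1.4, 0.2, 0.7]
gripper_width: 0.0595
gripper_force: 0.0
```

Call:
apply_moves(rows=[[[0, 0, 0, 0.02, 0, 0, 0.093], [0, 0, 0, 0.066, 0, 0, 0.093], [0, 0, 0, 0.066, 0, 0, 0.093], [0, 0, 0, 0.066, 0, 0, 0.093], [0, 0, 0, 0.066, 0, 0, 0.093]]])

```text
t: 7.75
eef_pos: [0.6019, -0.0576, 0.161]
eef_rot: [[0.998, -0.069, -0.0], [-0.069, -0.998, -0.0], [-0.0, 0.0, -1.0]]
force: [-0.6, 0.0, -0.0]
gripper_width: 0.0919
gripper_force: 0.0
```

Run:
```python
from h import *
to(.602,-.058,.006)
for c in ("side","top"):
    d,p=cloud(c)
    if c=="side":
        im=d["image"][120:240,190:320,::-1]; cv2.imwrite("pics/s3.png",cv2.resize(im,None,fx=5,fy=5,interpolation=2))
    for n in ("stand_pull","stand_foot","stand_hinge","meter","meter_grip","meter_bottom","pen"): print(n,near(n,c,r=.14))
```

```text
t 7.75 pos [ 0.6019 -0.0576  0.161 ] turn [0.   0.   0.01] shift [1.00e-04 3.00e-04 1.55e-01] F [-0.6  0.  -0. ] w 0.0919
stand_pull [([0.5318, -0.0536, 0.0966], 0.64), ([0.5562, -0.0526, -0.0011], 0.36)]
stand_foot [([0.4815, -0.05, 0.0329], 0.69), ([0.5184, -0.0508, 0.1022], 0.68)]
stand_hinge []
meter [([0.5587, -0.0556, 0.0015], 0.64), ([0.6039, -0.0602, 0.0229], 0.42)]
meter_grip [([0.6745, -0.0446, 0.0017], 0.72), ([0.6037, -0.0606, 0.0223], 0.57)]
meter_bottom [([0.4838, -0.0515, 0.0322], 0.68)]
pen [([0.6751, -0.0442, -0.0003], 0.43)]
stand_pull []
stand_foot []
stand_hinge [([0.5734, -0.0516, 0.0369], 0.61)]
meter [([0.5598, -0.0532, 0.002], 0.53)]
meter_grip [([0.6041, -0.0585, 0.0219], 0.76)]
meter_bottom []
pen []
```

View pics/s3.png

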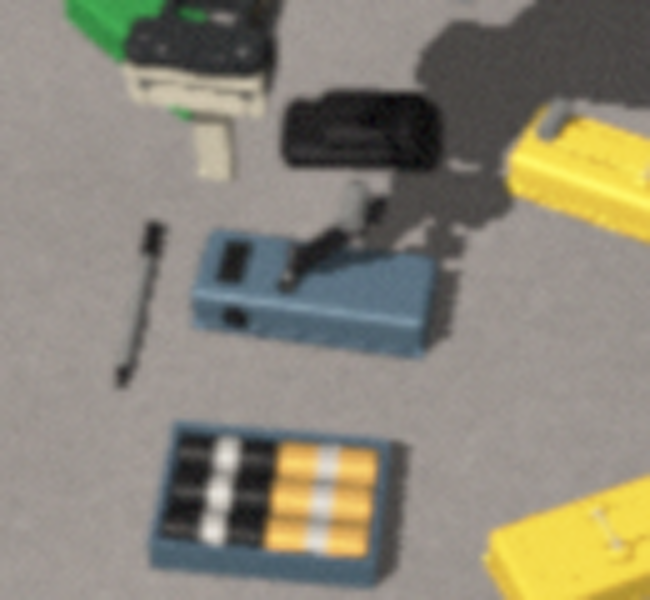

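Run:
```python
from h import *
for c in ("side","side","top"):
    d,p=cloud(c)
    q=p.reshape(-1,3); q=q[np.isfinite(q).all(1)]
    q=q[(abs(q[:,1]+.053)<.02)&(q[:,0]>.49)&(q[:,0]<.575)&(q[:,2]>.046)]
    lo=q[q[:,2]<.085] if c=="side" else q
    vx,vz,x0,z0=cv2.fitLine(lo[:,[0,2]].astype(np.float32),cv2.DIST_HUBER,0,.01,.01).ravel()
    print(c,len(q),len(lo),np.degrees(np.arctan2(vz,-vx)),"max z",np.sort(q[:,2])[-4:].round(4),"min x",np.sort(q[:,0])[:4].round(4))
    for n in ("stand_pull","stand_foot","stand_hinge"): print(n,near(n,c))
```

```text
side 296 60 -132.44452 max z [0.505  0.5053 0.5054 0.5075] min x [0.5133 0.5137 0.5151 0.5156]
stand_pull [([0.5348, -0.0532, 0.0965], 0.41), ([0.5567, -0.0567, -0.0015], 0.41)]
stand_foot [([0.5147, -0.0538, 0.0993], 0.45)]
stand_hinge [([0.5709, -0.0512, 0.0381], 0.69)]
side 291 59 -132.2884 max z [0.5045 0.5049 0.5057 0.5061] min x [0.5134 0.5138 0.5152 0.5155]
stand_pull [([0.5334, -0.0535, 0.096], 0.63)]
stand_foot [([0.5154, -0.054, 0.102], 0.54)]
stand_hinge [([0.5726, -0.0524, 0.0373], 0.94)]
top 289 289 90.83912 max z [0.5073 0.5076 0.5099 0.5102] min x [0.5511 0.5525 0.5529 0.553 ]
stand_pull []
stand_foot []
stand_hinge [([0.57, -0.0565, 0.0384], 0.66)]
```

The estimates put the stand at 47–50°, above the 45.8° needed, and the pull's travel gives 49.9°. Next I go down over the studs.

Call:
apply_moves(rows=[[[0, 0, 0, 0.002, 0.001, 0.04, 0.093], [0, 0, 0, 0.002, 0.001, 0.085, 0.093], [0, 0, 0, 0.002, 0.001, 0.115, 0.093], [0, 0, 0, 0.002, 0.001, 0.14, 0.093], [0, 0, 0, 0.002, 0.001, 0.152, 0.093]]])

```text
t: 9.65
eef_pos: [0.6033, -0.0587, 0.0065]
eef_rot: [[0.998, -0.069, -0.003], [-0.069, -0.998, 0.0], [-0.003, -0.0, -1.0]]
force: [-0.3, 0.7, -0.5]
gripper_width: 0.0928
gripper_force: 0.0
```

Call:
apply_moves(rows=[[[0, 0, 0, 0, 0, 0.002, 0.093], [0, 0, 0, 0, 0, 0.002, 0.08], [0, 0, 0, 0, 0, 0.002, 0.07], [0, 0, 0, 0, 0, 0.002, 0.06], [0, 0, 0, 0, 0, 0.002, 0.06]]], newtons=8)

```text
t: 10.15
eef_pos: [0.6048, -0.0588, 0.0079]
eef_rot: [[0.998, -0.069, 0.001], [-0.069, -0.998, 0.0], [0.001, -0.0, -1.0]]
force: [-0.0, -0.5, 5.2]
gripper_width: 0.0664
gripper_force: 8.5
```

Call:
apply_moves(rows=[[[0, 0, 0, 0, 0, 0, 0.06], [0, 0, 0, 0, 0, 0, 0.06], [0, 0, 0, 0, 0, 0, 0.06]]])

```text
t: 10.45
eef_pos: [0.6049, -0.0588, 0.0079]
eef_rot: [[0.998, -0.069, 0.001], [-0.069, -0.998, 0.0], [0.001, -0.0, -1.0]]
force: [-0.8, 1.7, 5.3]
gripper_width: 0.0662
gripper_force: 8.0
```

Call:
apply_moves(rows=[[[0, 0, 0, -0.002, 0, -0.0104, 0.06], [0, 0, 0, -0.0053, 0, -0.0205, 0.06], [0, 0, 0, -0.0093, 0, -0.0304, 0.06], [0, 0, 0, -0.0141, 0, -0.0398, 0.06], [0, 0, 0, -0.0197, 0, -0.0488, 0.06]]])

```text
t: 10.95
eef_pos: [0.5844, -0.0575, 0.0568]
eef_rot: [[0.998, -0.069, 0.001], [-0.069, -0.998, -0.0], [0.001, 0.0, -1.0]]
force: [1.2, 0.7, -3.1]
gripper_width: 0.0659
gripper_force: 8.0
```

Run:
```python
from h import *
to(.6,-.058,.06)
d,p=cloud("side")
im=d["image"][100:240,190:340,::-1]; cv2.imwrite("pics/s4.png",cv2.resize(im,None,fx=4,fy=4,interpolation=2))
for n in ("stand_pull","stand_foot","stand_hinge","meter","meter_grip","meter_bottom"): print(n,near(n,"side",r=.14))
```

```text
t 10.95 pos [ 0.5844 -0.0575  0.0568] turn [ 0.   -0.01  0.01] shift [ 0.0156 -0.0006 -0.0031] F [ 1.2  0.7 -3.1] w 0.0659
stand_pull [([0.4862, -0.0498, 0.1071], 0.57)]
stand_foot [([0.4675, -0.051, 0.1064], 0.7)]
stand_hinge [([0.5431, -0.0514, 0.0745], 0.85)]
meter [([0.5466, -0.0559, 0.0287], 0.64)]
meter_grip [([0.5809, -0.0601, 0.0679], 0.76)]
meter_bottom [([0.4653, -0.0486, 0.0286], 0.66)]
```

View pics/s4.png

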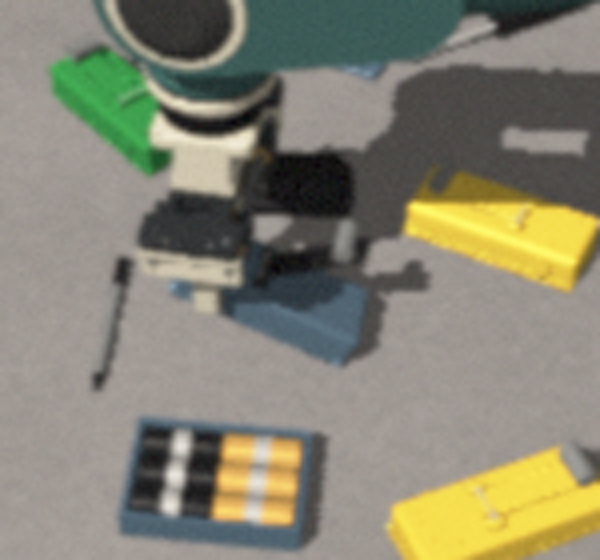

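The meter is turning well: its lower end is on the desk at (345,355) and the studs are held at (207,298). I'll carry on along the arc.

Call:
apply_moves(rows=[[[0, 0, 0, -0.0064, 0, -0.0085, 0.06], [0, 0, 0, -0.0135, 0, -0.0164, 0.06], [0, 0, 0, -0.0212, 0, -0.0237, 0.06], [0, 0, 0, -0.0296, 0, -0.0302, 0.06], [0, 0, 0, -0.0385, 0, -0.036, 0.06]]])

```text
t: 11.8
eef_pos: [0.5457, -0.0548, 0.0927]
eef_rot: [[0.998, -0.069, 0.001], [-0.069, -0.998, -0.0], [0.001, 0.0, -1.0]]
force: [0.8, -0.4, -1.2]
gripper_width: 0.066
gripper_force: 8.0
```

Call:
apply_moves(rows=[[[0, 0, 0, -0.0094, 0, -0.005, 0.06], [0, 0, 0, -0.0191, 0, -0.0095, 0.06], [0, 0, 0, -0.0292, 0, -0.0135, 0.06], [0, 0, 0, -0.0396, 0, -0.0165, 0.06], [0, 0, 0, -0.0501, 0, -0.019, 0.06]]])

```text
t: 12.3
eef_pos: [0.4952, -0.0513, 0.1107]
eef_rot: [[0.998, -0.069, -0.001], [-0.069, -0.998, 0.0], [-0.001, -0.0, -1.0]]
force: [1.1, -0.7, -3.8]
gripper_width: 0.0658
gripper_force: 8.0
```

Call:
apply_moves(rows=[[[0, 0, 0, -0.007, 0, -0.004, 0.06], [0, 0, 0, -0.014, 0, -0.008, 0.06], [0, 0, 0, -0.02, 0, -0.013, 0.06], [0, 0, 0, -0.02, 0, -0.018, 0.06], [0, 0, 0, -0.02, 0, -0.018, 0.06]]])

```text
t: 12.8
eef_pos: [0.4767, -0.0501, 0.1297]
eef_rot: [[0.998, -0.069, 0.001], [-0.069, -0.998, -0.0], [0.001, 0.0, -1.0]]
force: [-0.2, -0.6, -4.4]
gripper_width: 0.0659
gripper_force: 8.0
```

Run:
```python
from h import *
to(.5,-.058,.1)
d,p=cloud("side")
im=d["image"][80:240,190:360,::-1]; cv2.imwrite("pics/s5.png",cv2.resize(im,None,fx=3.6,fy=3.6,interpolation=2))
for n in ("stand_pull","stand_foot","stand_hinge","meter","meter_grip","meter_bottom"): print(n,near(n,"side",q=(.47,-.05),r=.14))
```

```text
t 12.8 pos [ 0.4767 -0.0501  0.1297] turn [ 0.   -0.02  0.01] shift [0.0237 0.0063 0.0297] F [-0.2 -0.6 -4.4] w 0.0659
stand_pull [([0.3843, -0.0423, 0.0859], 0.68)]
stand_foot [([0.3756, -0.0434, 0.0724], 0.7)]
stand_hinge [([0.4514, -0.0432, 0.115], 0.85)]
meter [([0.4839, -0.051, 0.0911], 0.64)]
meter_grip [([0.4783, -0.053, 0.1399], 0.76), ([0.3845, -0.0426, 0.0892], 0.18)]
meter_bottom [([0.4326, -0.0467, 0.0233], 0.9)]
```

View pics/s5.png

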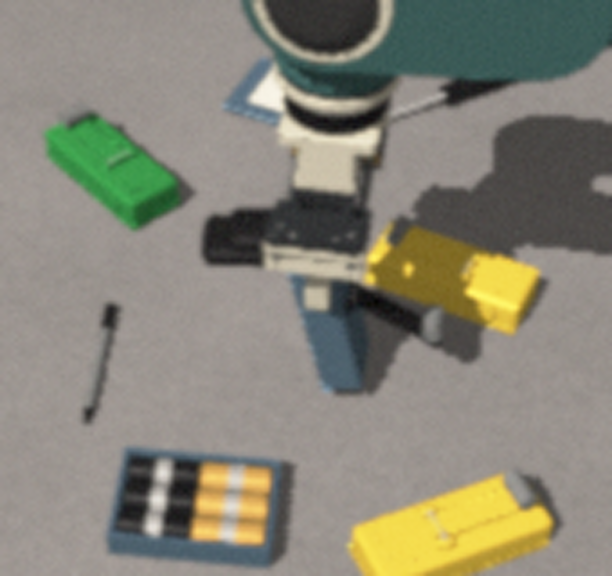

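The meter hangs free about 20 mm up, at (340,385) in the crop, still about 14° short of plumb. I move it a little back over clear desk and start lowering.

Call:
apply_moves(rows=[[[0, 0, 0, 0.012, 0, 0, 0.06], [0, 0, 0, 0.027, 0, 0, 0.06], [0, 0, 0, 0.042, 0, 0, 0.06], [0, 0, 0, 0.054, 0, 0, 0.06], [0, 0, 0, 0.06, 0, 0, 0.06]]])

```text
t: 13.65
eef_pos: [0.5373, -0.0542, 0.1284]
eef_rot: [[0.998, -0.069, -0.0], [-0.069, -0.998, 0.0], [-0.0, -0.0, -1.0]]
force: [0.0, -0.5, -4.9]
gripper_width: 0.0659
gripper_force: 8.0
```

Call:
apply_moves(rows=[[[0, 0, 0, 0, 0, 0.004, 0.06], [0, 0, 0, 0, 0, 0.008, 0.06], [0, 0, 0, 0, 0, 0.01, 0.06], [0, 0, 0, 0, 0, 0.01, 0.06]]])

```text
t: 14.05
eef_pos: [0.5357, -0.0541, 0.1184]
eef_rot: [[0.998, -0.069, -0.0], [-0.069, -0.998, 0.0], [-0.0, -0.0, -1.0]]
force: [-0.4, -0.2, -4.4]
gripper_width: 0.0663
gripper_force: 8.0
```

```bash
cat >> h.py <<'E'
def pose(c="side"):
    # fit lean (deg back from plumb) in the vertical plane from the known points
    from scipy.optimize import least_squares
    s=robot.state(); viewer.camera(c); P={"stand_hinge":(15,39.5),"meter_grip":(45,20),"meter_bottom":(-75,36),"meter":(0,0)}
    o=[]
    for n,(a,b) in P.items():
        r=near(n,c,q=s["eef_pos"][:2],r=.12)
        if r: o.append((a/1e3,b/1e3,r[0][0][0],r[0][0][2])); print(n,r[0])
    for n in ("stand_foot","stand_pull"): print(n,near(n,c,q=s["eef_pos"][:2],r=.2)[:1])
    o=np.array(o)
    f=lambda v:np.r_[v[1]-np.sin(v[0])*o[:,0]-np.cos(v[0])*o[:,1]-o[:,2], v[2]+np.cos(v[0])*o[:,0]-np.sin(v[0])*o[:,1]-o[:,3]]
    v=least_squares(f,[0,s["eef_pos"][0],.1],loss="soft_l1",f_scale=.004).x
    a,x,z=v
    g=lambda p,q:np.round([x-np.sin(a)*p-np.cos(a)*q, z+np.cos(a)*p-np.sin(a)*q],4)
    print("lean back",np.degrees(a).round(1),"front edge",g(-.075,0),"back edge",g(-.075,.036),"grip",g(.045,.02),"foot(50deg)",g(-.0398,.1058),"F",s["force"].round(1),"TCP",s["eef_pos"].round(4))
E
python3 -c "
from h import *
pose()"
```

```text
stand_hinge ([0.5091, -0.0469, 0.1006], 0.95)
meter_grip ([0.5374, -0.057, 0.1291], 0.94)
meter_bottom ([0.4955, -0.0525, 0.0101], 0.69)
meter ([0.5386, -0.0568, 0.1277], 0.68)
stand_foot [([0.4296, -0.2032, 0.0385], 0.74)]
stand_pull [([0.4446, -0.0502, 0.0729], 0.75)]
lean back -10.2 front edge [0.5313 0.0071] back edge [0.4959 0.0134] grip [0.5329 0.1287] foot(50deg) [0.4334 0.0604] F [-0.4 -0.2 -4.4] TCP [ 0.5357 -0.0541  0.1184]
```

Call:
apply_moves(rows=[[[0, 0, 0, 0, 0, 0.003, 0.06], [0, 0, 0, 0, 0, 0.006, 0.06], [0, 0, 0, -0.002, 0, 0.0075, 0.06], [0, 0, 0, -0.007, 0, 0.008, 0.06], [0, 0, 0, -0.012, 0, 0.0085, 0.06]]])

```text
t: 14.9
eef_pos: [0.5247, -0.0533, 0.1112]
eef_rot: [[0.998, -0.069, 0.002], [-0.069, -0.998, -0.0], [0.002, 0.0, -1.0]]
force: [-0.4, 1.2, 5.2]
gripper_width: 0.0655
gripper_force: 8.0
```

```bash
python3 -c "
from h import *
pose()"
```

```text
stand_hinge ([0.5016, -0.0485, 0.0931], 0.7)
meter_bottom ([0.4935, -0.0533, 0.0023], 0.87)
meter ([0.5412, -0.0551, 0.0742], 0.6)
stand_foot [([0.4329, -0.048, 0.042], 0.56)]
stand_pull [([0.4173, -0.1969, 0.0474], 0.73)]
lean back -7.3 front edge [ 0.5301 -0.0012] back edge [0.4944 0.0034] grip [0.5254 0.1204] foot(50deg) [0.4296 0.0471] F [-0.4  1.2  5.2] TCP [ 0.5247 -0.0533  0.1112]
```

Call:
apply_moves(rows=[[[0, 0, 0, -0.003, 0, -0.001, 0.06], [0, 0, 0, -0.007, 0, -0.0012, 0.06], [0, 0, 0, -0.011, 0, -0.0012, 0.06], [0, 0, 0, -0.015, 0, -0.0012, 0.06], [0, 0, 0, -0.018, 0, -0.0012, 0.06]]])

```text
t: 15.75
eef_pos: [0.5057, -0.052, 0.1112]
eef_rot: [[0.998, -0.069, -0.0], [-0.069, -0.998, 0.0], [-0.0, -0.0, -1.0]]
force: [0.2, -0.9, -3.6]
gripper_width: 0.0659
gripper_force: 8.0
```

```bash
python3 -c "
from h import *
pose()"
```

```text
stand_hinge ([0.4819, -0.0457, 0.0927], 0.96)
meter_grip ([0.5077, -0.0578, 0.1205], 0.72)
meter_bottom ([0.4796, -0.0506, -0.0001], 0.63)
meter ([0.5209, -0.0551, 0.0771], 0.74)
stand_foot [([0.4295, -0.2051, 0.0382], 0.74)]
stand_pull [([0.4172, -0.1958, 0.0469], 0.53)]
lean back -4.5 front edge [ 5.156e-01 -4.000e-04] back edge [0.4798 0.0025] grip [0.5051 0.1208] foot(50deg) [0.4129 0.043 ] F [ 0.2 -0.9 -3.6] TCP [ 0.5057 -0.052   0.1112]
```

The lower end slides instead of tipping. I'll lift it a little, grip firmly and tilt with the tool instead.

Call:
apply_moves(rows=[[[0, 0, 0, 0, 0, -0.004, 0.06], [0, 0, 0, 0, 0, -0.008, 0.06], [0, 0, 0, 0, 0, -0.008, 0.06], [0, 0, 0, 0, 0, -0.008, 0.06], [0, 0, 0, 0, 0, -0.008, 0.06]]], newtons=35)

```text
t: 16.6
eef_pos: [0.5062, -0.0521, 0.1194]
eef_rot: [[0.998, -0.069, -0.0], [-0.069, -0.998, 0.0], [-0.0, 0.0, -1.0]]
force: [-0.4, -0.5, -4.5]
gripper_width: 0.0656
gripper_force: 35.0
```

Call:
apply_moves(rows=[[[0, 0.8, 0, 0, 0, 0, 0.06], [0, 1.6, 0, 0, 0, 0, 0.06], [0, 2.4, 0, 0, 0, 0, 0.06], [0, 3.2, 0, 0, 0, 0, 0.06], [0, 4.0, 0, 0, 0, 0, 0.06]]])

```text
t: 17.1
eef_pos: [0.5061, -0.052, 0.1194]
eef_rot: [[0.937, -0.069, 0.343], [-0.065, -0.998, -0.024], [0.344, 0.0, -0.939]]
force: [-0.2, -0.7, -5.4]
gripper_width: 0.0657
gripper_force: 35.0
```

Call:
apply_moves(rows=[[[0, 0.8, 0, 0, 0, 0, 0.06], [0, 1.5, 0, 0, 0, 0, 0.06], [0, 2.1, 0, 0, 0, 0, 0.06], [0, 2.1, 0, 0, 0, 0, 0.06], [0, 2.1, 0, 0, 0, 0, 0.06]]])

```text
t: 17.6
eef_pos: [0.5061, -0.0521, 0.1195]
eef_rot: [[0.86, -0.069, 0.505], [-0.059, -0.998, -0.035], [0.506, 0.0, -0.862]]
force: [0.2, -0.6, -3.8]
gripper_width: 0.0655
gripper_force: 35.0
```

```bash
python3 -c "
from h import *
pose()
pose('top')
s=robot.state();print(s['eef_rot'].round(3).tolist(), s['gripper_force'])"
```

```text
stand_hinge ([0.4968, -0.0484, 0.0904], 0.56)
meter_grip ([0.5037, -0.0552, 0.1292], 0.88)
meter_bottom ([0.5409, -0.0537, 0.0119], 0.97)
meter ([0.5399, -0.0547, 0.097], 0.83)
stand_foot [([0.4667, -0.0496, 0.0121], 0.7)]
stand_pull [([0.4137, -0.1992, 0.0498], 0.69)]
lean back 25.9 front edge [0.5729 0.0285] back edge [0.5406 0.0128] grip [0.5025 0.1277] foot(50deg) [0.4624 0.0139] F [ 0.2 -0.6 -3.8] TCP [ 0.5061 -0.0521  0.1195]
stand_hinge ([0.4961, -0.0489, 0.0932], 0.66)
meter_grip ([0.5015, -0.0536, 0.1322], 0.79)
meter_bottom ([0.5394, -0.0556, 0.017], 0.74)
meter ([0.5401, -0.0501, 0.0992], 0.64)
stand_foot [([0.4318, -0.2017, 0.0379], 0.52)]
stand_pull []
lean back 26.1 front edge [0.5721 0.032 ] back edge [0.5397 0.0161] grip [0.5013 0.1309] foot(50deg) [0.4616 0.017 ] F [ 0.5  0.9 -3.9] TCP [ 0.5064 -0.052   0.1194]
[[0.86, -0.069, 0.506], [-0.059, -0.998, -0.035], [0.508, -0.0, -0.862]] 34.99919056892395
```

Lean is 26° and both contact points are about 14 mm up. I lower straight down.

Call:
apply_moves(rows=[[[0, 0, 0, -0.0015, 0, 0.0026, 0.06], [0, 0, 0, -0.003, 0, 0.0052, 0.06], [0, 0, 0, -0.0046, 0, 0.0078, 0.06], [0, 0, 0, -0.0061, 0, 0.0103, 0.06], [0, 0, 0, -0.0061, 0, 0.0103, 0.06]]])

```text
t: 18.8
eef_pos: [0.506, -0.052, 0.1068]
eef_rot: [[0.86, -0.069, 0.506], [-0.059, -0.998, -0.035], [0.507, -0.0, -0.862]]
force: [0.2, 1.0, -3.7]
gripper_width: 0.0657
gripper_force: 35.0
```

Call:
apply_moves(rows=[[[0, 0, 0, -0.0005, 0, 0.0009, 0.06], [0, 0, 0, -0.001, 0, 0.0017, 0.06], [0, 0, 0, -0.001, 0, 0.0017, 0.06]]])

```text
t: 19.1
eef_pos: [0.5066, -0.0521, 0.1061]
eef_rot: [[0.859, -0.069, 0.507], [-0.059, -0.998, -0.035], [0.509, 0.0, -0.861]]
force: [1.0, -0.3, -1.4]
gripper_width: 0.0659
gripper_force: 35.0
```

Contact has begun. I lower 1 mm more, then loosen the grip so it settles onto both supports.

Call:
apply_moves(rows=[[[0, 0, 0, -0.0005, 0, 0.0009, 0.06], [0, 0, 0, -0.0005, 0, 0.0009, 0.06], [0, 0, 0, -0.0005, 0, 0.0009, 0.06]]])

```text
t: 19.4
eef_pos: [0.5069, -0.0521, 0.1056]
eef_rot: [[0.858, -0.069, 0.508], [-0.059, -0.998, -0.035], [0.509, 0.0, -0.86]]
force: [4.4, 0.2, 5.4]
gripper_width: 0.0655
gripper_force: 35.0
```

Call:
apply_moves(rows=[[[0, 0, 0, 0, 0, 0, 0.06], [0, 0, 0, 0, 0, 0, 0.06], [0, 0, 0, 0, 0, 0, 0.06], [0, 0, 0, 0, 0, 0, 0.06]]], newtons=5)

```text
t: 19.8
eef_pos: [0.5068, -0.0521, 0.1055]
eef_rot: [[0.859, -0.069, 0.508], [-0.059, -0.998, -0.035], [0.509, 0.0, -0.861]]
force: [3.6, -0.4, 5.8]
gripper_width: 0.0662
gripper_force: 5.0
```

```bash
python3 -c "
from h import *
pose()"
```

```text
stand_hinge ([0.4945, -0.0465, 0.0782], 0.94)
meter_grip ([0.5012, -0.0535, 0.1131], 0.82)
meter_bottom ([0.5425, -0.0555, -0.0], 0.73)
stand_foot [([0.4657, -0.0497, -0.0012], 0.61)]
stand_pull [([0.4622, -0.0468, 0.0139], 0.64)]
lean back 27.9 front edge [0.5737 0.0168] back edge [ 0.5419 -0.    ] grip [0.4998 0.1135] foot(50deg) [ 0.4637 -0.0016] F [ 3.6 -0.4  5.8] TCP [ 0.5068 -0.0521  0.1055]
```

Bottom edge and foot are both on the desk with a lean of about 27°. I relieve the pressure, open and back off.

Call:
apply_moves(rows=[[[0, 0, 0, 0.0005, 0, -0.0009, 0.06], [0, 0, 0, 0.0005, 0, -0.0009, 0.075], [0, 0, 0, 0.0005, 0, -0.0009, 0.093], [0, 0, 0, 0.0005, 0, -0.0009, 0.093], [0, 0, 0, 0.0005, 0, -0.0009, 0.093]]])

```text
t: 20.65
eef_pos: [0.5061, -0.052, 0.1052]
eef_rot: [[0.86, -0.069, 0.506], [-0.059, -0.998, -0.035], [0.507, -0.0, -0.862]]
force: [0.4, -0.3, -0.7]
gripper_width: 0.0912
gripper_force: 0.0
```

Call:
apply_moves(rows=[[[0, 0, 0, 0, 0, 0, 0.093], [0, 0, 0, 0, 0, -0.01, 0.093], [0, 0, 0, 0, 0, -0.03, 0.093], [0, 0, 0, 0, 0, -0.06, 0.093], [0, 0, 0, 0, 0, -0.1, 0.093]]])

```text
t: 21.15
eef_pos: [0.4543, -0.0483, 0.1918]
eef_rot: [[0.861, -0.069, 0.504], [-0.059, -0.998, -0.035], [0.506, -0.0, -0.863]]
force: [-0.1, 0.4, 0.4]
gripper_width: 0.0929
gripper_force: 0.0
```

Run:
```python
from h import *
pose()
d=viewer.camera("side"); im=d["image"][60:240,190:380,::-1]; cv2.imwrite("pics/s6.png",cv2.resize(im,None,fx=3.3,fy=3.3,interpolation=2))
```

```text
stand_hinge ([0.4946, -0.0496, 0.078], 0.89)
meter_grip ([0.5051, -0.0548, 0.1156], 0.76)
meter_bottom ([0.5401, -0.0548, -0.0051], 0.87)
meter ([0.5418, -0.055, 0.0841], 0.74)
stand_foot [([0.5398, -0.0569, -0.0046], 0.7)]
stand_pull [([0.4594, -0.0501, 0.0148], 0.63)]
lean back 24.7 front edge [0.5721 0.0135] back edge [ 0.5394 -0.0015] grip [0.5039 0.1142] foot(50deg) [0.4613 0.0013] F [-0.1  0.4  0.4] TCP [ 0.4543 -0.0483  0.1918]
```

View pics/s6.png

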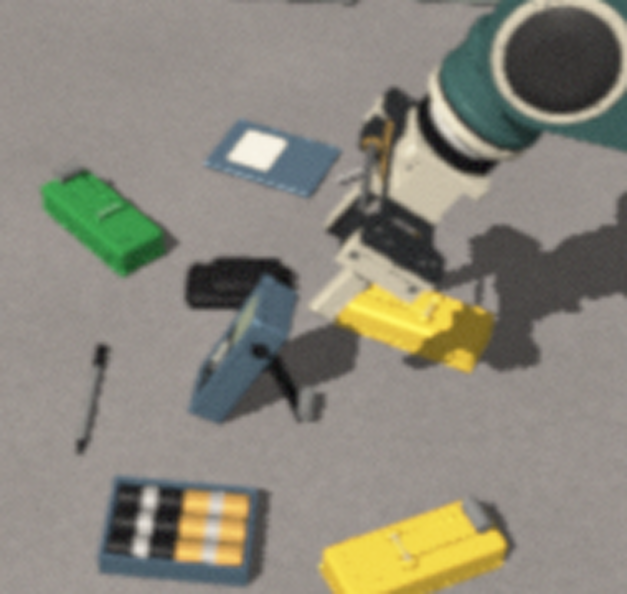

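The meter stands on its lower edge at (220,410) and its stand foot at (300,410). The gripper is clear of it and the bystanders are where they were.

```bash
python3 -c "
from rig import robot
print(robot.finish_job())"
```

```text
the job is handed in; nothing more can be done
None
```

The meter's stand was folded out while it lay on its face (about 49°, where 46° is needed); the meter now stands on the desk leaning back about 25–27° with the gripper clear, and the job was handed in at about 21 s (no verdict was returned).

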